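Load the heat-sink gap jig and feel its gap with a taper blade

TASK

Load the gap jig: set the orange spacer upright in the round pocket on top of the jig's upper plate, then lower the brass ring weight over the spacer's hub onto its flange; set both down, do not drop them. Then take the taper gauge by its red grip and, with its flat underside down on the lower plate, slide the blade straight into the middle of the gap until the loaded upper plate rides on it and it drags snugly, but without wedging the plate up more than about a millimetre. Finish holding the gauge there, still gripped; leave the other things on the bench alone.

Things in the scene. Friction and masses are not known exactly. Their poses are not given: they have to be found in the camera images.
- lower_plate: Top face of the fixed jig's aluminium lower plate (150 x 100 mm, top 30 mm above the bench), midway along the gap's mouth, straight below the upper plate's front edge. x axis points into the gap, y along the mouth, z up. The plate reaches 30 mm in front of this point as an open ledge. The gap is 4.5 to 6 mm high with the upper plate down, different each time: feel for it
- pocket (a point): Centre of the floor of the round pocket (54 mm wide, 6 mm deep) in the top of the steel upper plate (90 x 90 x 14 mm; pocket centre 45 mm behind its front edge); floor 8 mm above the plate's underside, 42 to 45 mm above the bench. Axes as lower_plate. A blue post with a knob, 70 mm wide and up to 96 mm above the bench, stands 55 mm behind this point; loaded, the rest stays under 82 mm
- platen (a joint): The upper plate (0.3 kg) rides freely up and down on its guide: 0 = down on its stop, grows in m as it is lifted (to 0.03). Only weight presses it down: fully loaded, 6.5 to 8.5 N rest on a blade that carries it, and pushing the blade further then takes some 5 to 14 N (almost nothing before it touches, if the hand does not press the gauge down)
- spacer_hub (a point): Orange plastic spacer, 60 g: flange 50 mm across and 10 mm thick at the bottom, hub 30 mm across and 24 mm tall standing on it (34 mm in all). This point is the centre of the hub, 22 mm above the underside; grip the hub above the flange. z axis = hub axis, up
- spacer_base (a point): Centre of the underside of the spacer
- weight_mid (a point): Brass ring weight, about 0.4 kg, 60 mm across, hole 36 mm, 26 mm tall. This point is its centre, 13 mm above the underside; z axis up. It goes round the spacer's hub and rests on the flange; it is gripped across the outside
- gauge_grip (a point): Taper gauge, 90 g, standing on its flat underside: red upright grip 38 long (x) x 14 thick (y) x 44 mm tall on a black foot 44 x 26 x 10 mm. This point: centre of the grip, 32 mm above the underside; x axis points to the tip, z up. Steel blade 16 mm wide runs forward from the foot, underside flat and level with the foot's; top slopes: 2.5 mm thick at the tip, 0.8 mm more per 10 mm back
- gauge_tip (a point): Middle of the lower edge of the gauge's blade tip, 105 mm ahead (x) of the grip's centre and level with the underside
- solder_spool: Bystander: yellow solder spool 56 mm across, 38 mm tall, origin under its centre
- screwdriver: Bystander: screwdriver with red handle lying on the bench
- meter: Bystander: red multimeter 130 x 85 x 40 mm lying on the bench, origin under its centre
- flux_jar: Bystander: amber jar 44 mm across, 55 mm tall, origin under its centre
- brush: Bystander: wooden brush lying on the bench
- relay_box: Bystander: small blue relay, 32 x 28 x 26 mm, origin under its centre
Mind the look-alikes: they are no part of the job. There is more than one size of the part that bears weight_mid; the job needs the larger. Of the things that look like the part that bears gauge_grip, the smaller one is meant.

How it is judged (in metres and radians):
On the way, in this order (a step that is already met when the one before it is completed fails the run):
1. the spacer stands upright in the pocket, let go (horizontal distance between spacer_base and pocket below 0.005 m and z of spacer_base in the frame of pocket below 0.002 m and angle between spacer_base's own z axis and vertical below 0.06 rad and contact force between spacer and the fingers below 0.1 N), for 0.2 s.
2. the weight lies flat on the spacer's flange, let go (horizontal distance between weight_mid and pocket below 0.008 m and z of weight_mid in the frame of pocket below 0.0255 m and angle between weight_mid's own z axis and vertical below 0.06 rad and contact force between weight and the fingers below 0.1 N), for 0.2 s.
At the end, for the whole second after the job is handed in: Spacer within 5 mm of the pocket's centre, weight flat round its hub; gauge gripped and still, on the lower plate, straight (9 deg), within 15 mm of the middle, at least 15 mm deep, pressed by the upper plate with at least 4 N, that plate lifted under 1.5 mm (all of step 1 and all of step 2 and contact force between weight and gauge below 0.1 N and contact force between platen and the arm below 0.1 N and contact force between platen and the fingers below 0.1 N and contact force between gauge and platen above 4 N and value of joint platen below 0.0015 m and contact force between gauge and lower_plate above 0.5 N and x of gauge_tip in the frame of lower_plate above 0.015 m and y of gauge_tip in the frame of lower_plate between -0.015 and 0.015 m and z of gauge_tip in the frame of lower_plate below 0.0015 m and angle between the x axis of gauge_grip and the x axis of lower_plate, either way round below 0.15 rad and angle between gauge_grip's own z axis and vertical below 0.1 rad and contact force between the fingers and gauge above 2 N and linear speed of gauge below 0.01 m/s); the arm keeps its last pose, push and grip.
It fails at once if a bystander was moved more than 30 mm (distance of any of solder_spool, screwdriver, meter, flux_jar, brush, relay_box from where it was at the start of the episode above 0.03 m).
It fails at once if the spacer or the weight was dropped (fell free faster than 0.6 m/s) ((linear speed of weight above 0.6 m/s and contact force between weight and the fingers below 0.05 N) or (linear speed of spacer above 0.6 m/s and contact force between spacer and the fingers below 0.05 N)).
It fails at once if the upper plate was wedged up more than 2.5 mm (value of joint platen above 0.0025 m).
It also fails if it takes over 70 s, if anything falls off the work surface, if the arm or the gripper's body presses on something with over 40 N, if the wrist force passes 120 N, or if a joint passes its speed limit or range.

ROBOT

A 6-joint arm with a two-finger parallel gripper is mounted at the origin on the work surface. World frame = base frame: x ahead of the robot, y to its left, z up, the work surface at z = 0. Lengths are in mm, angles in rad, forces in N, time in s.
With the tool pointing down it reaches from about 350 to 775 mm from the base axis. Payload 7.3 kg.
Tool frame: the origin (TCP) lies at the very end of the fingers, on their centre line; the grasp point (between the pads) lies 19 mm behind it; z points along the fingers, y is the line along which they close (so a half turn about z gives the same grasp; the last joint's range is limited). The gripper opens to 92 mm and grips with 3 to 60 N. Pads are 19 mm wide; open, the fingers measure 130 mm over their backs; the gripper's body (75 mm by 190 mm) begins 47 mm behind the grasp point.
Start: joints at [-1.339, 0.342, 1.524, -0, 1.275, -0.146], TCP at [193.683, -487.987, 226.741] pointing down, gripper open.
Joint ranges: [-2.53, 2.53], [-0.77, 2.02], [0.04, 2.7], [-1, 4.14], [0.28, 2.66], [-3.11, 3.11]. Speed limits (rad/s): [2.57, 2.57, 3.14, 3.14, 3.14, 3.14].

INTERFACE

Orientations are given as [roll, pitch, yaw] about the fixed x, y, z axes, in that order (R = Rz(yaw) Ry(pitch) Rx(roll)).
In Python, from plant import get_obs, capture, close_job gives the robot as it stands. The module is installed in compiled form; this text tells all that it offers.
- The arm moves only by the shell command python3 -m handwheel 'ROWS'. ROWS is JSON, a list of rows, each a list of 3 entries, a list of its own where there are three numbers: the turn, a rotation vector about the tool's x, y, z in degrees, then the shift along the tool's x, y, z in m, then the opening, from 0 (shut) to 1 (fully open). A call has 1 to 12 rows; each row is the pose to reach, as a shift and turn from the pose commanded when the call began, along the tool's axes at that moment; what a row does not reach only later rows make up. A row lasts 1/10 s, in which the tool goes at most 50 mm and 8.59 degrees, less where a joint would pass 70% of its speed; a pose out of reach is approached as far as the arm can. A call with a gripper value outside its range is refused whole. The fingers move at their own pace and stop on an object; the grip force is fixed at half the most. Time passes only in rows, so rows that repeat a pose let the fingers close. It gives the time, the measured TCP pose, the force, the opening and the grip force at its end, in the units of the state.
- get_obs(): the state, without advancing time (a new reading comes with each control period).
- capture(name): name is "scene" or "top" or "wrist"; returns a dict with "image" (384x512x3 uint8, red, green, blue), "depth" (384x512 float32, mm along the optical axis (not along the pixel's ray), 0 where there is no reading), "fx", "fy", "cx", "cy" (pixels), "camera_from_world" (4x4, takes a point from world to camera coordinates). Camera axes: x right, y down, z forward; pixel columns grow to the right and rows downward; lengths in mm; the calibration is good to about 2 mm. A picture is of the moment at which its call begins.
- close_job(): hands the job in; it is judged then, once.
The state is a dict: "time": time; "joint_positions": joint angles; "dq": joint speeds; "tau": joint torques, N m; "tool_pos": TCP position; "tcp_rot": TCP orientation; "contact_force": force on the tool from outside, world axes, zero at the start; "moment": the same for the moment, N m; "grip_width": finger opening in mm; "finger_force": force on a finger pad.
Only numpy, scipy, OpenCV 4.12 (cv2) and the standard library are available. Lean on these libraries where they do the work, as an engineer would, in place of code of your own. Each camera call takes 0.05 s, during which the arm holds its last target. There are 200 camera calls.

## Working session

There is one attempt and no reset: what is moved stays moved. The work goes in short steps, Python scripts to look and compute and a shell command to move; the robot and the scene stay as the last step left them, time stands still between calls to the robot, and variables do not carry over. Pictures are saved under pics/ and viewed, at most 10 in all, crops included, and the job is handed in when it is done.

```bash
mkdir -p pics; cat > h.py <<'E'
import numpy as np, cv2
from plant import get_obs, capture, close_job
def cap(n):
    c=capture(n); c['image']=np.asarray(c['image']); np.savez('%s.npz'%n,**c); return c
def load(n): return dict(np.load('%s.npz'%n))
def pts(c):
    d=c['depth']; v,u=np.mgrid[:d.shape[0],:d.shape[1]]
    P=np.stack([(u-c['cx'])/c['fx']*d,(v-c['cy'])/c['fy']*d,d],-1)
    T=np.linalg.inv(c['camera_from_world']); return P@T[:3,:3].T+T[:3,3]
def ray(c,u,v,z):
    T=np.linalg.inv(c['camera_from_world']); d=T[:3,:3]@np.array([(u-c['cx'])/c['fx'],(v-c['cy'])/c['fy'],1]); o=T[:3,3]
    return o+d*(z-o[2])/d[2]
E
python3 - <<'E'
from h import *
print(get_obs())
for n in('scene','top'):
    c=cap(n); cv2.imwrite(f'pics/{n}0.png',cv2.resize(c['image'][:,:,::-1],(800,600)))
    T=np.linalg.inv(c['camera_from_world']);print(n,T.round(3).tolist(),c['fx'],c['cx'],c['cy'])
E
```

```text
{'time': 0.0, 'joint_positions': array([-1.33896964e+00,  3.42704698e-01,  1.52500398e+00, -1.81902069e-05,
        1.27540751e+00, -1.45974378e-01]), 'dq': array([ 0.00085395, -0.00077756, -0.00020714, -0.00085655, -0.00051477,
       -0.00188369]), 'tau': array([-8.28577104e-04, -4.31244457e+01, -2.44216204e+01,  7.17143691e-02,
        5.60430670e-02, -1.42741069e-04]), 'tool_pos': array([ 193.59460141, -487.56634044,  226.05887226]), 'tcp_rot': array([-3.14008279e+00, -2.04398724e-04,  3.77806217e-01]), 'contact_force': array([-0.12554977, -1.08770867, -0.0086129 ]), 'moment': array([-0.0569097 , -0.04056968,  0.02332896]), 'finger_force': 0.0, 'grip_width': 91.51409906143545}
scene [[0.633, 0.521, -0.572, 1347.83], [0.774, -0.407, 0.486, -639.292], [0.02, -0.75, -0.661, 979.526], [0.0, 0.0, 0.0, 1.0]] 462.76578410248874 268.3625210736957 201.32130750234748
top [[-0.139, -0.966, 0.219, 314.814], [-0.99, 0.136, -0.027, 40.591], [-0.004, -0.221, -0.975, 993.872], [0.0, 0.0, 0.0, 1.0]] 353.73828586655355 249.20904002859453 187.63295758150355
```

View pics/top0.png

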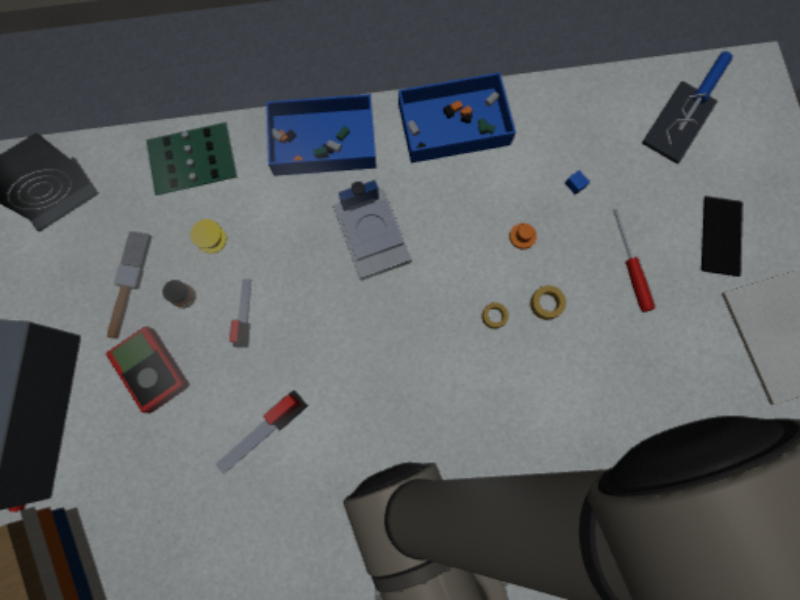

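View pics/scene0.png

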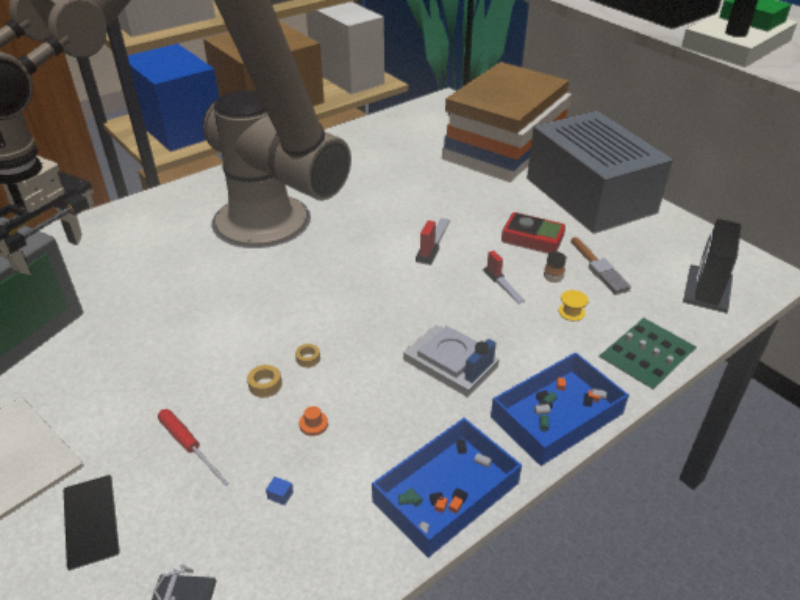

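The top view (800x600) shows the jig at (371,235), the spacer at (523,235), the large ring at (548,302) and the small ring at (495,315). The small gauge is at (240,315), with its blade pointing up in the image, and the larger decoy gauge is at (260,430). The scene view agrees. Next I measure with depth and masks.

```bash
python3 - <<'E'
from h import *
for n in('top','scene'):
    c=load(n);P=pts(c);hsv=cv2.cvtColor(c['image'],cv2.COLOR_RGB2HSV);H,S,V=hsv[...,0].astype(int),hsv[...,1],hsv[...,2]
    W=(P[...,0]>250)&(P[...,0]<900)&(abs(P[...,1])<520)&(c['depth']>0)
    def comps(name,m,mn=15):
        k,l,st,ce=cv2.connectedComponentsWithStats((m&W).astype(np.uint8))
        for i in range(1,k):
            if st[i,4]<mn: continue
            q=P[l==i]; zt=np.percentile(q[:,2],95); t=q[q[:,2]>zt-4]
            (cc,wh,a)=cv2.minAreaRect(t[:,:2].astype(np.float32)); 
            print(n,name,st[i,4],'px',ce[i].round(),'zt%.1f'%zt,'zmed%.1f'%np.median(q[:,2]),'rect',np.round(cc,1),np.round(wh,1),round(a,1),'mean',t.mean(0).round(1))
    comps('orange',(H>5)&(H<15)&(S>170)&(V>90))
    comps('brass',(H>14)&(H<26)&(S>90)&(V>50))
    comps('red',((H<5)|(H>173))&(S>140)&(V>60))
    if n=='top':
        X=P[...,0];Y=P[...,1]
        R=(X>480)&(X<720)&(Y>-60)&(Y<180)
        comps('plateup',(P[...,2]>39)&(P[...,2]<62)&R&(S<80),100)
        comps('jig',(P[...,2]>20)&(P[...,2]<62)&R&(S<80),100)
        comps('post',(P[...,2]>65)&R,5)
        comps('blade',(S<60)&(P[...,2]<25)&(P[...,2]>2.5)&(X<560)&(Y>100),20)
E
```

```text
top orange 22 px [292.  67.] zt19.4 zmed16.0 rect [ 891.1 -166.7] [11.6 14.6] 21.9 mean [ 891.3 -167.    17. ]
top orange 16 px [298.  70.] zt18.6 zmed16.1 rect [ 877.6 -185.1] [10.2 17.3] 30.1 mean [ 878.2 -184.4   16.6]
top orange 162 px [334. 150.] zt34.5 zmed10.7 rect [ 610.5 -248.6] [26.1 24.2] 83.0 mean [ 610.5 -248.6   33.2]
top brass 23 px [136. 156.] zt36.7 zmed12.7 rect [666.6 322.6] [ 7.2 35.1] 22.0 mean [665.4 324.2  35.6]
top brass 243 px [351. 193.] zt27.4 zmed24.0 rect [ 478.3 -266.5] [55.  56.2] 68.0 mean [ 477.5 -267.    25.3]
top brass 140 px [317. 201.] zt21.0 zmed18.1 rect [ 468.9 -168.2] [41.1 43.5] 62.5 mean [ 468.9 -167.7   19. ]
top red 270 px [410. 182.] zt25.8 zmed22.1 rect [ 488.1 -438.4] [98.3 16.9] 5.1 mean [ 485.4 -439.6   23.9]
top red 146 px [ 85. 247.] zt38.5 zmed35.5 rect [447.1 471.9] [125.6  40.9] 31.6 mean [434.2 475.6  36.3]
top red 147 px [179. 261.] zt78.1 zmed75.6 rect [354. 219.] [18.3 52.5] 37.8 mean [355.7 218.9  76.1]
top plateup 1050 px [237. 145.] zt50.1 zmed46.2 rect [656.7  31.7] [102.5  89.9] 12.0 mean [654.7  31.7  48.3]
top jig 1653
[... 1246 characters left out ...]
9. ] [53.8 53.4] 36.2 mean [690.7 329.9  40.7]
scene brass 130 px [196. 226.] zt24.4 zmed20.2 rect [ 469.5 -171.4] [40.5 43.1] 16.2 mean [ 471.1 -170.6   22.2]
scene brass 273 px [169. 243.] zt29.7 zmed25.4 rect [ 481.2 -268.7] [53.4 57.4] 61.3 mean [ 480.9 -270.    28. ]
scene red 132 px [342. 149.] zt43.8 zmed38.4 rect [465.9 444.3] [123.9  71.8] 28.7 mean [482.9 439.6  41.8]
scene red 43 px [274. 146.] zt82.4 zmed79.8 rect [357.  219.3] [15.9 49.1] 36.9 mean [358.1 217.7  80.7]
scene red 23 px [317. 163.] zt59.3 zmed56.3 rect [499.1 288.1] [10.2 31.8] 79.9 mean [499.1 287.9  57.5]
scene red 207 px [113. 273.] zt28.5 zmed25.4 rect [ 490.9 -441.3] [94.1 17.3] 5.1 mean [ 489.4 -441.6   26.7]
```

```bash
cat > go.py <<'E'
import sys
from h import *
from scipy.spatial.transform import Rotation as R
x,y,z,yaw=map(float,sys.argv[1:5])
o=get_obs(); T=R.from_euler('xyz',o['tcp_rot']); G=R.from_euler('xyz',[np.pi,0,np.radians(yaw)])
print('turn',np.degrees((T.inv()*G).as_rotvec()).round(2),'shift',(T.inv().apply(np.array([x,y,z])-o['tool_pos'])/1000).round(4),'q',o['joint_positions'].round(2))
E
python3 go.py 590 -249 200 12
```

```text
turn [-0.08 -0.    9.65] shift [ 0.4565 -0.0755  0.0263] q [-1.34  0.34  1.52 -0.    1.28 -0.15]
```

```bash
python3 -m handwheel '[[[0,0,5],[0.0456,-0.0075,0.003],1],[[0,0,9.65],[0.0913,-0.015,0.006],1],[[0,0,9.65],[0.137,-0.0226,0.009],1],[[0,0,9.65],[0.1826,-0.03,0.012],1],[[0,0,9.65],[0.228,-0.0377,0.015],1],[[0,0,9.65],[0.274,-0.045,0.018],1],[[0,0,9.65],[0.32,-0.053,0.02],1],[[0,0,9.65],[0.365,-0.06,0.022],1],[[0,0,9.65],[0.411,-0.068,0.025],1],[[0,0,9.65],[0.4565,-0.0755,0.0263],1],[[0,0,9.65],[0.4565,-0.0755,0.0263],1],[[0,0,9.65],[0.4565,-0.0755,0.0263],1]]'
python3 - <<'E'
from h import *
print(get_obs()['tool_pos'],get_obs()['tcp_rot'])
c=cap('wrist');cv2.imwrite('pics/w1.png',c['image'][:,:,::-1])
T=np.linalg.inv(c['camera_from_world']);print(T.round(3).tolist(),c['fx'],c['cx'],c['cy'])
P=pts(c);hsv=cv2.cvtColor(c['image'],cv2.COLOR_RGB2HSV);H,S,V=hsv[...,0].astype(int),hsv[...,1],hsv[...,2]
m=(H>5)&(H<15)&(S>150)&(V>60)&(c['depth']>0)
for lo,hi in((5,16),(28,40)):
    q=(m&(P[...,2]>lo)&(P[...,2]<hi)); 
    print(q.sum(),np.median(P[q],0))
    f=np.stack(np.nonzero(q)[::-1],-1).astype(np.float32)
    if len(f)>20:
        (u,v),r=cv2.minEnclosingCircle(f); print(u,v,r,'ray',ray(c,u,v,34 if lo>20 else 10))
E
```

```text
time: 1.3
tool_pos: [590.3, -248.5, 199.3]
tcp_rot: [-3.141, 0.002, 0.212]
contact_force: [-0.6, 0.1, -0.2]
grip_width: 92.0
finger_force: 0.0
[ 590.33748085 -248.47374014  199.32439952] [-3.14071941e+00  1.67694385e-03  2.11514283e-01]
[[0.21, -0.944, -0.254, 658.384], [-0.978, -0.203, -0.053, -234.448], [-0.001, 0.26, -0.966, 358.373], [0.0, 0.0, 0.0, 1.0]] 329.81782476432176 256.0901267030444 193.95373991534115
914 [ 616.0713196  -247.38173911   11.06283986]
261.55999755859375 152.89199829101562 23.16069793701172 ray [ 611.81126798 -249.90563411   10.        ]
693 [ 612.10954878 -250.04113896   35.05763647]
262.0 156.0 15.264437675476074 ray [ 612.10561447 -249.92377868   34.        ]
```

View pics/w1.png

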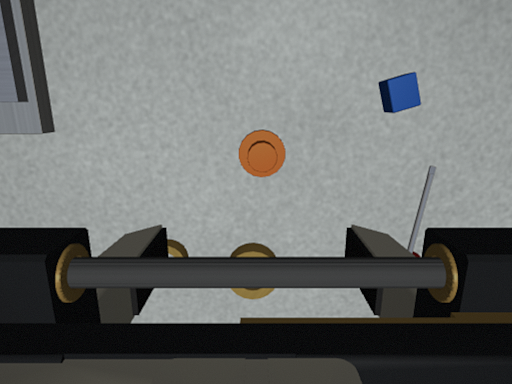

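The wrist view shows the spacer hub at (262,156), which puts it at about (612,-250). The top view agrees within 2 mm, and the fingers will clear the relay and the rings.

```bash
python3 go.py 611.7 -249.6 13 12
```

```text
turn [-0.03  0.09  0.03] shift [0.0218 0.005  0.1867] q [-0.52  0.58  1.22 -0.    1.35  0.84]
```

```bash
python3 -m handwheel '[[[0,0.1,0],[0.011,0.0025,0.04],1],[[0,0.1,0],[0.0218,0.005,0.08],1],[[0,0.1,0],[0.0218,0.005,0.12],1],[[0,0.1,0],[0.0218,0.005,0.15],1],[[0,0.1,0],[0.0218,0.005,0.175],1],[[0,0.1,0],[0.0218,0.005,0.1867],1],[[0,0.1,0],[0.0218,0.005,0.1867],1],[[0,0.1,0],[0.0218,0.005,0.1867],1]]'
python3 -m handwheel '[[[0,0,0],[0,0,0],0],[[0,0,0],[0,0,0],0],[[0,0,0],[0,0,0],0],[[0,0,0],[0,0,0],0],[[0,0,0],[0,0,0],0],[[0,0,0],[0,0,0],0],[[0,0,0],[0,0,0],0],[[0,0,0],[0,0,0],0]]'
```

```text
time: 2.15
tool_pos: [612.8, -250.8, 15.1]
tcp_rot: [3.14, -0.003, 0.208]
contact_force: [0.4, -0.1, 1.3]
grip_width: 91.7
finger_force: 0.0
time: 2.95
tool_pos: [612.5, -249.8, 13.7]
tcp_rot: [3.142, -0.002, 0.209]
contact_force: [-0.0, 0.5, -0.2]
grip_width: 32.2
finger_force: 0.0
```

```bash
python3 -m handwheel '[[[0,0,0],[0,0,0],0],[[0,0,0],[0,0,0],0],[[0,0,0],[0,0,0],0],[[0,0,0],[0,0,-0.01],0],[[0,0,0],[0,0,-0.04],0],[[0,0,0],[0,0,-0.08],0],[[0,0,0],[0,0,-0.12],0],[[0,0,0],[0,0,-0.16],0],[[0,0,0],[0,0,-0.187],0],[[0,0,0],[0,0,-0.187],0]]'; python3 go.py 590 20 200 12
```

```text
time: 3.95
tool_pos: [614.1, -250.9, 207.0]
tcp_rot: [3.135, -0.009, 0.209]
contact_force: [-0.3, 0.8, 0.4]
grip_width: 29.3
finger_force: 30.0
turn [ 0.39 -0.54 -0.  ] shift [ 0.0327 -0.27    0.0055] q [-0.5   0.61  1.14  0.    1.38  0.86]
```

```bash
python3 -m handwheel '[[[0,0,0],[0.006,-0.045,0],0],[[0,0,0],[0.012,-0.09,0],0],[[0,0,0],[0.018,-0.135,0],0],[[0,0,0],[0.024,-0.18,0],0],[[0,0,0],[0.028,-0.225,0],0],[[0,0,0],[0.0327,-0.27,0],0],[[0,0,0],[0.0327,-0.27,0],0],[[0,0,0],[0.0327,-0.27,0],0],[[0,0,0],[0.0327,-0.27,0],0]]'
python3 - <<'E'
from h import *
print(get_obs()['tool_pos'],get_obs()['tcp_rot'])
c=cap('wrist');cv2.imwrite('pics/w2.png',c['image'][:,:,::-1])
P=pts(c);np.set_printoptions(suppress=True,precision=1)
d=c['depth']>0
Z=P[...,2]; R=d&(abs(P[...,0]-656)<110)&(abs(P[...,1]-32)<110)
h,e=np.histogram(Z[R],bins=np.arange(0,100,1)); print([(int(a),int(b)) for a,b in zip(e,h) if b>150])
E
```

```text
time: 4.85
tool_pos: [588.0, 20.0, 200.4]
tcp_rot: [3.141, -0.001, 0.209]
contact_force: [0.7, 0.1, -0.1]
grip_width: 29.4
finger_force: 30.0
[588.01645172  20.04860411 200.42062822] [ 3.14118374e+00 -1.11287361e-03  2.08608580e-01]
[(0, 9322), (1, 10374), (2, 2717), (3, 177), (29, 292), (30, 1452), (31, 1774), (32, 426), (42, 487), (43, 1488), (44, 1045), (45, 308), (48, 1321), (49, 3559), (50, 2096), (51, 243), (81, 162), (82, 596), (83, 645), (84, 161), (94, 315), (95, 409)]
```

View pics/w2.png

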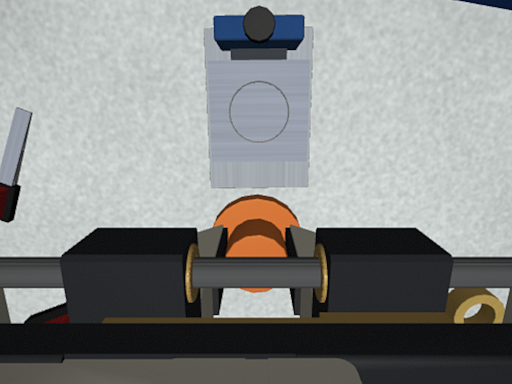

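The pocket is at (259,112), seen almost straight down. The spacer is held upright at (257,230), and the jig is aligned with the image axes. I'll fit both.

```bash
python3 - <<'E'
from h import *
np.set_printoptions(suppress=True,precision=2)
c=load('wrist');P=pts(c);Z=P[...,2];d=c['depth']>0
v,u=np.mgrid[:384,:512]
R=d&(u>195)&(u<325)&(v<192)
f=(R&(Z>41.5)&(Z<46.6)&(v>75)&(v<150)&(u>220)&(u<298)).astype(np.uint8)
f=cv2.morphologyEx(f,cv2.MORPH_OPEN,np.ones((3,3)))
k,l,st,ce=cv2.connectedComponentsWithStats(f);i=1+st[1:,4].argmax();f=(l==i).astype(np.uint8)
cn=max(cv2.findContours(f,0,2)[0],key=len)
e=cv2.fitEllipse(cv2.convexHull(cn));print('ell',e,'ray',ray(c,*e[0],46.5),'mean',P[f>0].mean(0),2*np.sqrt(f.sum()/np.pi))
# rim by gray edges
g=cv2.GaussianBlur(cv2.cvtColor(c['image'],cv2.COLOR_RGB2GRAY),(3,3),0)
E=[]
for a in np.radians(np.arange(0,360,4)):
    r=np.arange(24,36,.25); x=e[0][0]+r*np.cos(a);y=e[0][1]+r*np.sin(a)
    p=cv2.remap(g,x.astype(np.float32)[None],y.astype(np.float32)[None],1)[0]
    j=p.argmin(); E.append((x[j],y[j]))
e2=cv2.fitEllipse(np.array(E,np.float32));print('dark ring',e2,ray(c,*e2[0],49))
a,b=ray(c,e2[0][0]-e2[1][0]/2,e2[0][1],49),ray(c,e2[0][0]+e2[1][0]/2,e2[0][1],49);print('dia',np.linalg.norm(a-b))
up=R&(Z>46.8)&(Z<53)&(v>50)
k,l,st,ce=cv2.connectedComponentsWithStats(up.astype(np.uint8));i=1+st[1:,4].argmax()
q=P[l==i];print('upper',cv2.minAreaRect(q[:,:2].astype(np.float32)),np.median(q[:,2]))
lo=R&(Z>28)&(Z<34)&(v>150);k,l,st,ce=cv2.connectedComponentsWithStats(lo.astype(np.uint8));i=1+st[1:,4].argmax()
q=P[l==i];print('ledge',cv2.minAreaRect(q[:,:2].astype(np.float32)),np.median(q[:,2]))
# spacer in hand: flange rim
hsv=cv2.cvtColor(c['image'],cv2.COLOR_RGB2HSV);m=(hsv[...,0]>3)&(hsv[...,0]<16)&(hsv[...,1]>140)&d&(v>185)&(u>200)&(u<310)
q=P[m];print('spacer',q.min(0),q.max(0),np.percentile(q[:,2],[5,50,95]))
fl=m&(abs(Z-np.percentile(Z[m],30))<4)
from plant import get_obs
o=get_obs();print(o['tool_pos'])
yaw=0.2086;X=np.array([np.cos(yaw),np.sin(yaw)]);Y=np.array([np.sin(yaw),-np.cos(yaw)])
rel=q[:,:2]-o['tool_pos'][:2];t=np.c_[rel@X,rel@Y,q[:,2]]
for lo_,hi_ in((185,190),(190,195),(195,200),(200,206),(206,212),(212,222)):
    s=t[(t[:,2]>lo_)&(t[:,2]<hi_)]
    if len(s)>10: print(lo_,len(s),'tx',s[:,0].min(),s[:,0].max(),'ty',np.percentile(s[:,1],[1,99]))
E
```

```text
ell ((259.028076171875, 111.18242645263672), (58.131813049316406, 60.04437255859375), 179.3210906982422) ray [651.8  30.4  46.5] mean [651.65  30.3   43.67] 59.00031284074632
dark ring ((258.66412353515625, 111.34117889404297), (58.71273422241211, 60.32645034790039), 0.8835527896881104) [651.62  30.72  49.  ]
dia 53.65387936818749
upper ((651.1387329101562, 30.197662353515625), (90.26506805419922, 90.23445129394531), 12.505537033081055) 49.64816916375014
ledge ((596.206298828125, 18.243423461914062), (37.37397766113281, 99.98389434814453), 12.418392181396484) 31.12202000719165
spacer [572.32   0.32 190.6 ] [620.14  43.18 282.23] [196.64 203.2  222.61]
[588.08  19.69 200.44]
190 106 tx 12.515786695894377 24.12298164642281 ty [-20.61  15.21]
195 1725 tx 1.9524177208589888 24.236036474287193 ty [-20.3   20.19]
200 239 tx 1.7552597966264025 20.82073089370147 ty [-17.53  19.39]
206 241 tx 1.524397248432838 14.077082284529927 ty [-14.46  14.37]
212 1082 tx -15.699991688826778 14.302531544941782 ty [-13.8   13.66]
```

```bash
python3 go.py 652.4 30.6 72 12.4
```

```text
turn [ 0.02 -0.07 -0.49] shift [0.065  0.0026 0.1285] q [-0.1   0.48  1.38  0.    1.28  1.27]
```

```bash
python3 -m handwheel '[[[0,0,-0.5],[0.03,0.001,0.02],0],[[0,0,-0.5],[0.065,0.0026,0.04],0],[[0,0,-0.5],[0.065,0.0026,0.07],0],[[0,0,-0.5],[0.065,0.0026,0.095],0],[[0,0,-0.5],[0.065,0.0026,0.115],0],[[0,0,-0.5],[0.065,0.0026,0.1285],0],[[0,0,-0.5],[0.065,0.0026,0.1285],0],[[0,0,-0.5],[0.065,0.0026,0.1285],0],[[0,0,-0.5],[0.065,0.0026,0.1285],0],[[0,0,-0.5],[0.065,0.0026,0.1285],0]]'
python3 go.py 652.4 30.6 60 12.4
```

```text
time: 5.9
tool_pos: [653.1, 31.9, 73.8]
tcp_rot: [3.141, -0.004, 0.218]
contact_force: [0.4, 1.1, 0.4]
grip_width: 29.0
finger_force: 30.0
turn [ 0.04 -0.23  0.09] shift [-0.001   0.0011  0.0138] q [-0.07  0.71  1.33  0.    1.09  1.28]
```

```bash
for i in 1 2 3; do python3 -m handwheel '[[[0,0,0],[0,0,0],0]]' | head -3; done; python3 go.py 652.4 30.6 60 12.4
```

```text
time: 6.0
tool_pos: [652.8, 32.0, 73.4]
tcp_rot: [3.141, -0.003, 0.218]
time: 6.1
tool_pos: [652.6, 32.1, 72.9]
tcp_rot: [3.141, -0.003, 0.218]
time: 6.2
tool_pos: [652.4, 32.1, 72.6]
tcp_rot: [3.141, -0.002, 0.218]
turn [ 0.01 -0.12  0.1 ] shift [-0.0004  0.0015  0.0126] q [-0.07  0.71  1.33  0.    1.09  1.28]
```

```bash
python3 -m handwheel '[[[0,0,0],[0,0.0015,0],0],[[0,0,0],[0,0.0015,0.004],0],[[0,0,0],[0,0.0015,0.008],0],[[0,0,0],[0,0.0015,0.01],0],[[0,0,0],[0,0.0015,0.011],0],[[0,0,0],[0,0.0015,0.011],0],[[0,0,0],[0,0.0015,0.011],0],[[0,0,0],[0,0.0015,0.011],0]]'
python3 go.py 652.4 30.6 57 12.4
```

```text
time: 7.0
tool_pos: [652.9, 30.6, 61.5]
tcp_rot: [3.141, -0.002, 0.218]
contact_force: [0.0, 0.1, -0.3]
grip_width: 29.0
finger_force: 30.0
turn [ 0.01 -0.12  0.1 ] shift [-0.0005 -0.0001  0.0045] q [-0.07  0.73  1.34  0.    1.07  1.28]
```

```bash
python3 -m handwheel '[[[0,0,0],[-0.0003,0,0.001],0],[[0,0,0],[-0.0003,0,0.002],0],[[0,0,0],[-0.0003,0,0.003],0],[[0,0,0],[-0.0003,0,0.003],0],[[0,0,0],[-0.0003,0,0.003],0],[[0,0,0],[-0.0003,0,0.003],0]]';python3 -m handwheel '[[[0,0,0],[0,0,0.001],0],[[0,0,0],[0,0,0.001],0],[[0,0,0],[0,0,0.001],0]]'
```

```text
time: 7.6
tool_pos: [652.5, 30.5, 58.4]
tcp_rot: [3.141, -0.002, 0.218]
contact_force: [-0.1, 0.4, -1.0]
grip_width: 29.2
finger_force: 30.0
time: 7.9
tool_pos: [652.4, 30.5, 57.3]
tcp_rot: [3.142, -0.002, 0.218]
contact_force: [0.5, 0.1, -1.5]
grip_width: 29.5
finger_force: 30.0
```

```bash
for i in 1 2; do python3 -m handwheel '[[[0,0,0],[0,0,0.0005],0],[[0,0,0],[0,0,0.0005],0],[[0,0,0],[0,0,0.0005],0]]' | sed -n '2p;4p'; done
```

```text
tool_pos: [652.5, 30.5, 56.9]
contact_force: [-0.4, -1.4, -0.5]
tool_pos: [652.4, 30.5, 56.4]
contact_force: [0.1, 0.9, -0.2]
```

```bash
for i in 1 2; do python3 -m handwheel '[[[0,0,0],[0,0,0.0005],0],[[0,0,0],[0,0,0.0005],0],[[0,0,0],[0,0,0.0005],0],[[0,0,0],[0,0,0.0005],0]]' | sed -n '2p;4p'; done
```

```text
tool_pos: [652.5, 30.5, 56.2]
contact_force: [-0.7, 0.5, 2.6]
tool_pos: [652.6, 30.5, 56.2]
contact_force: [-2.9, -0.3, 6.3]
```

```bash
python3 -m handwheel '[[[0,0,0],[0,0,-0.0006],0],[[0,0,0],[0,0,-0.0006],0],[[0,0,0],[0,0,-0.0006],0.6],[[0,0,0],[0,0,-0.0006],0.6],[[0,0,0],[0,0,-0.0006],0.6],[[0,0,0],[0,0,-0.0006],0.6],[[0,0,0],[0,0,-0.0006],0.6],[[0,0,0],[0,0,-0.02],0.6],[[0,0,0],[0,0,-0.06],0.6],[[0,0,0],[0,0,-0.1],1],[[0,0,0],[0,0,-0.14],1],[[0,0,0],[0,0,-0.14],1]]'
python3 go.py 588 20 200 12.4
```

```text
time: 10.5
tool_pos: [655.2, 30.4, 202.4]
tcp_rot: [3.138, -0.014, 0.218]
contact_force: [0.5, 0.3, 0.7]
grip_width: 74.8
finger_force: 0.0
turn [ 0.2  -0.78  0.1 ] shift [-0.0679 -0.0044  0.0015] q [-0.07  0.6   1.18  0.    1.36  1.28]
```

```bash
python3 -m handwheel '[[[0,0,0],[-0.034,-0.002,0],1],[[0,0,0],[-0.066,-0.004,0],1],[[0,0,0],[-0.066,-0.004,0],1],[[0,0,0],[-0.066,-0.004,0],1],[[0,0,0],[-0.066,-0.004,0],1]]'
python3 - <<'E'
from h import *
np.set_printoptions(suppress=True,precision=2)
o=get_obs();print(o['tool_pos'])
c=cap('wrist');P=pts(c);Z=P[...,2];d=c['depth']>0
hsv=cv2.cvtColor(c['image'],cv2.COLOR_RGB2HSV);v,u=np.mgrid[:384,:512]
m=(hsv[...,0]>3)&(hsv[...,0]<16)&(hsv[...,1]>130)&d&(v<190)
for lo,hi,z in((48,60,53),(70,84,77)):
    q=m&(Z>lo)&(Z<hi);print(q.sum(),np.median(Z[q]),'mean',P[q].mean(0));hu=cv2.convexHull(np.stack(np.nonzero(q)[::-1],-1).astype(np.int32))
    e=cv2.fitEllipse(hu);print(e,ray(c,*e[0],z))
for s in(0,1):
  hi=P[m&(Z>70)]
A=np.c_[hi[:,:2],np.ones(len(hi))];print('hubtop plane slope',np.linalg.lstsq(A,hi[:,2],rcond=None)[0][:2])
E
python3 go.py 465 -269 180 12.4
```

```text
time: 11.0
tool_pos: [587.9, 20.1, 195.3]
tcp_rot: [3.141, -0.003, 0.218]
contact_force: [0.4, 0.0, 0.3]
grip_width: 91.8
finger_force: 0.0
[587.89  20.11 195.32]
1389 53.64131039179159 mean [651.91  30.45  53.64]
((260.4393310546875, 111.55957794189453), (54.927734375, 56.36341094970703), 177.45152282714844) [651.9   29.94  53.  ]
1043 77.5923323469217 mean [651.9   29.73  77.58]
((261.01080322265625, 112.00180053710938), (35.90073013305664, 36.94257736206055), 174.86766052246094) [651.92  29.78  77.  ]
hubtop plane slope [0.06 0.01]
turn [ 0.02 -0.15  0.1 ] shift [-0.1826  0.2557  0.0148] q [-0.1   0.48  1.39  0.    1.26  1.26]
```

```bash
python3 go.py 445 -274 180 12.4; python3 -m handwheel '[[[0,0,0],[-0.026,0.032,0.001],1],[[0,0,0],[-0.052,0.064,0.003],1],[[0,0,0],[-0.078,0.096,0.005],1],[[0,0,0],[-0.104,0.128,0.007],1],[[0,0,0],[-0.13,0.16,0.01],1],[[0,0,0],[-0.156,0.192,0.012],1],[[0,0,0],[-0.182,0.224,0.015],1],[[0,0,0],[-0.203,0.256,0.015],1],[[0,0,0],[-0.203,0.256,0.015],1],[[0,0,0],[-0.203,0.256,0.015],1],[[0,0,0],[-0.203,0.256,0.015],1]]'
python3 - <<'E'
from h import *
np.set_printoptions(suppress=True,precision=2)
o=get_obs();print(o['tool_pos'])
c=cap('wrist');P=pts(c);Z=P[...,2];d=c['depth']>0
hsv=cv2.cvtColor(c['image'],cv2.COLOR_RGB2HSV);v,u=np.mgrid[:384,:512]
m=(hsv[...,0]>12)&(hsv[...,0]<28)&(hsv[...,1]>70)&d&(v<230)&(Z>16)&(Z<40)
k,l,st,ce=cv2.connectedComponentsWithStats(m.astype(np.uint8))
for i in range(1,k):
    if st[i,4]<100: continue
    q=l==i; zt=np.percentile(Z[q],90); q&=Z>zt-4
    hu=cv2.convexHull(np.stack(np.nonzero(q)[::-1],-1).astype(np.int32));e=cv2.fitEllipse(hu)
    print(st[i],zt,e,ray(c,*e[0],26),'rect',cv2.minAreaRect(P[q][:,:2].astype(np.float32)))
E
```

```text
turn [ 0.02 -0.15  0.1 ] shift [-0.2032  0.2562  0.0147] q [-0.1   0.48  1.39  0.    1.26  1.26]
time: 12.15
tool_pos: [444.8, -273.0, 179.7]
tcp_rot: [-3.141, -0.002, 0.219]
contact_force: [-0.1, 0.3, 0.0]
grip_width: 91.5
finger_force: 0.0
[ 444.79 -273.05  179.75]
[ 132  108   49   48 1227] 22.028983153375158 ((155.8883819580078, 131.1154022216797), (46.74582290649414, 49.84034729003906), 131.3936767578125) [ 470.   -171.74   26.  ] rect ((468.6897888183594, -170.28485107421875), (44.71049499511719, 45.28377914428711), 28.289501190185547)
[ 228  113   62   63 1995] 27.934667183042052 ((258.44952392578125, 144.2227783203125), (61.94401550292969, 62.444122314453125), 164.92681884765625) [ 478.9  -268.01   26.  ] rect ((478.31561279296875, -268.23553466796875), (58.273582458496094, 57.95881652832031), 56.43167495727539)
```

```bash
python3 -m handwheel '[[[0,0,0],[0,0,0],0.85],[[0,0,0],[0,0,0],0.85],[[0,0,0],[0,0,0],0.85]]' | sed -n '2p;5p'; python3 go.py 478.7 -268.1 3.5 12.4
```

```text
tool_pos: [444.5, -273.2, 180.0]
grip_width: 78.6
turn [ 0.01 -0.11  0.16] shift [0.0342 0.0024 0.1766] q [-0.7   0.38  1.61  0.    1.16  0.65]
```

```bash
python3 -m handwheel '[[[0,0,0],[0.015,0.001,0.03],0.85],[[0,0,0],[0.0342,0.0024,0.06],0.85],[[0,0,0],[0.0342,0.0024,0.1],0.85],[[0,0,0],[0.0342,0.0024,0.135],0.85],[[0,0,0],[0.0342,0.0024,0.16],0.85],[[0,0,0],[0.0342,0.0024,0.17],0.85],[[0,0,0],[0.0342,0.0024,0.1755],0.85],[[0,0,0],[0.0342,0.0024,0.1755],0.85],[[0,0,0],[0.0342,0.0024,0.1755],0.85],[[0,0,0],[0.0342,0.0024,0.1755],0.85]]'; python3 go.py 478.7 -268.1 3.5 12.4
```

```text
time: 13.5
tool_pos: [479.0, -269.2, 5.8]
tcp_rot: [3.14, -0.003, 0.218]
contact_force: [-0.8, -0.2, -0.1]
grip_width: 77.8
finger_force: 0.0
turn [ 0.11 -0.19  0.1 ] shift [-0.0001 -0.0011  0.0023] q [-0.65  0.65  1.7   0.    0.78  0.7 ]
```

```bash
python3 -m handwheel '[[[0,0,0],[0,-0.0008,0],0.85],[[0,0,0],[0,-0.0008,0],0],[[0,0,0],[0,-0.0008,0],0],[[0,0,0],[0,-0.0008,0],0],[[0,0,0],[0,-0.0008,0],0],[[0,0,0],[0,-0.0008,0],0],[[0,0,0],[0,-0.0008,0],0],[[0,0,0],[0,-0.0008,0],0]]'
```

```text
time: 14.3
tool_pos: [478.2, -267.9, 4.6]
tcp_rot: [3.141, -0.002, 0.218]
contact_force: [-0.3, 0.7, 3.4]
grip_width: 58.6
finger_force: 30.0
```

```bash
python3 -m handwheel '[[[0,0,0],[0,0,-0.005],0],[[0,0,0],[0,0,-0.02],0],[[0,0,0],[0,0,-0.05],0],[[0,0,0],[0,0,-0.09],0],[[0,0,0],[0,0,-0.13],0],[[0,0,0],[0,0,-0.17],0],[[0,0,0],[0,0,-0.195],0],[[0,0,0],[0,0,-0.195],0],[[0,0,0],[0,0,-0.195],0]]'; python3 go.py 588 20 200 12.4
```

```text
time: 15.2
tool_pos: [477.2, -267.5, 198.3]
tcp_rot: [-3.14, -0.001, 0.218]
contact_force: [-1.2, -0.7, -5.2]
grip_width: 58.0
finger_force: 30.0
turn [-0.07 -0.03  0.1 ] shift [ 0.1704 -0.2567 -0.0013] q [-0.65  0.41  1.51  0.    1.23  0.7 ]
```

```bash
python3 -m handwheel '[[[0,0,0],[0.012,-0.018,0],0],[[0,0,0],[0.036,-0.054,0],0],[[0,0,0],[0.06,-0.09,0],0],[[0,0,0],[0.084,-0.126,0],0],[[0,0,0],[0.108,-0.162,0],0],[[0,0,0],[0.132,-0.198,0],0],[[0,0,0],[0.156,-0.234,0],0],[[0,0,0],[0.17,-0.257,0],0],[[0,0,0],[0.17,-0.257,0],0],[[0,0,0],[0.17,-0.257,0],0],[[0,0,0],[0.17,-0.257,0],0]]'
python3 - <<'E'
from h import *
np.set_printoptions(suppress=True,precision=2)
o=get_obs();p=o['tool_pos'];yaw=o['tcp_rot'][2];print(p,yaw)
c=cap('wrist');cv2.imwrite('pics/w3.png',c['image'][:,:,::-1]);P=pts(c);Z=P[...,2];d=c['depth']>0
hsv=cv2.cvtColor(c['image'],cv2.COLOR_RGB2HSV);v,u=np.mgrid[:384,:512];H,S=hsv[...,0],hsv[...,1]
m=(H>3)&(H<16)&(S>130)&d&(v<190)&(Z<90)
for lo,hi,z in((48,60,53),(70,84,77)):
    q=m&(Z>lo)&(Z<hi);hu=cv2.convexHull(np.stack(np.nonzero(q)[::-1],-1).astype(np.int32));e=cv2.fitEllipse(hu);print(q.sum(),np.median(Z[q]),ray(c,*e[0],z))
X=np.array([np.cos(yaw),np.sin(yaw)]);Y=np.array([np.sin(yaw),-np.cos(yaw)])
b=(H>12)&(H<28)&(S>70)&d&(Z>180)&(Z<235)&(u>170)&(u<350)
q=P[b];t=np.c_[(q[:,:2]-p[:2])@X,(q[:,:2]-p[:2])@Y,q[:,2]-p[2]]
for lo in range(-12,30,3):
    s=t[(t[:,2]>lo)&(t[:,2]<lo+3)]
    if len(s)>10: print(lo,len(s),'tx',np.percentile(s[:,0],[1,99]),'ty',np.percentile(s[:,1],[1,99]))
E
```

```text
time: 16.3
tool_pos: [587.3, 18.9, 198.0]
tcp_rot: [-3.141, 0.001, 0.217]
contact_force: [1.1, 0.4, -4.7]
grip_width: 58.3
finger_force: 30.0
[587.28  18.93 198.05] 0.21735383926689433
1382 53.65449787058125 [651.94  29.91  53.  ]
1021 77.570950443372 [651.93  29.75  77.  ]
0 109 tx [-5.82 29.97] ty [-22.52  21.46]
3 148 tx [-5.08 30.03] ty [-25.92  21.62]
6 164 tx [-3.55 30.16] ty [-26.14  23.79]
9 164 tx [-2.21 30.11] ty [-26.87  23.2 ]
12 192 tx [-18.22  29.99] ty [-28.39  23.12]
15 292 tx [-18.26  30.09] ty [-27.   23.8]
18 490 tx [-18.77  29.98] ty [-28.41  29.41]
21 5827 tx [-27.04  28.75] ty [-26.51  27.33]
24 28 tx [-25.06  27.62] ty [-18.79  25.74]
```

View pics/w3.png

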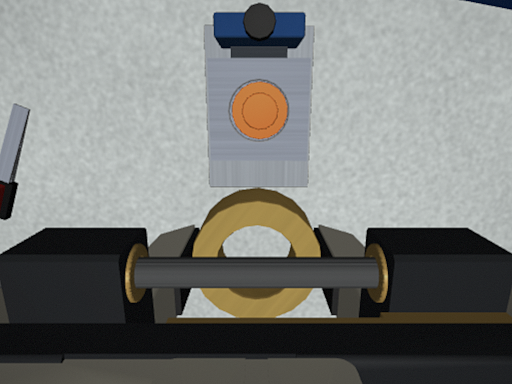

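The spacer is seated in the pocket at (259,110), and the ring is held level and centred. I'll move above the hub next.

```bash
python3 go.py 651.9 29.9 92 12.4;  python3 -m handwheel '[[[0,0,0],[0.025,-0.0015,0.01],0],[[0,0,0],[0.0656,-0.003,0.03],0],[[0,0,0],[0.0656,-0.003,0.06],0],[[0,0,0],[0.0656,-0.003,0.085],0],[[0,0,0],[0.0656,-0.003,0.1],0],[[0,0,0],[0.0656,-0.003,0.106],0],[[0,0,0],[0.0656,-0.003,0.106],0],[[0,0,0],[0.0656,-0.003,0.106],0],[[0,0,0],[0.0656,-0.003,0.106],0],[[0,0,0],[0.0656,-0.003,0.106],0],[[0,0,0],[0.0656,-0.003,0.106],0],[[0,0,0],[0.0656,-0.003,0.106],0]]'; python3 go.py 651.9 29.9 82 12.4
```

```text
turn [-0.02  0.03  0.02] shift [0.0654 0.003  0.1065] q [-0.1   0.48  1.39  0.    1.27  1.26]
time: 17.55
tool_pos: [651.9, 37.0, 94.2]
tcp_rot: [3.141, -0.002, 0.218]
contact_force: [0.4, -0.9, -4.4]
grip_width: 58.4
finger_force: 30.0
turn [ 0.01 -0.13  0.1 ] shift [-0.0015  0.0069  0.0122] q [-0.06  0.69  1.31  0.    1.14  1.29]
```

```bash
python3 -m handwheel '[[[0,0,0],[-0.0005,0.0035,0],0],[[0,0,0],[-0.001,0.0068,0],0],[[0,0,0],[-0.001,0.0068,0.004],0],[[0,0,0],[-0.001,0.0068,0.008],0],[[0,0,0],[-0.001,0.0068,0.009],0],[[0,0,0],[-0.001,0.0068,0.009],0],[[0,0,0],[-0.001,0.0068,0.009],0],[[0,0,0],[-0.001,0.0068,0.009],0]]'; python3 go.py 651.9 29.9 60 12.4
```

```text
time: 18.35
tool_pos: [652.4, 30.2, 85.0]
tcp_rot: [3.141, -0.002, 0.218]
contact_force: [-0.1, 0.2, -4.7]
grip_width: 58.3
finger_force: 30.0
turn [ 0.01 -0.12  0.11] shift [-0.0006  0.0001  0.025 ] q [-0.07  0.7   1.32  0.    1.12  1.28]
```

```bash
python3 -m handwheel '[[[0,0,0],[-0.0004,0.0002,0.003],0],[[0,0,0],[-0.0004,0.0002,0.006],0],[[0,0,0],[-0.0004,0.0002,0.009],0],[[0,0,0],[-0.0004,0.0002,0.012],0],[[0,0,0],[-0.0004,0.0002,0.012],0],[[0,0,0],[-0.0004,0.0002,0.012],0]]'|sed -n '2p;4p'
python3 -m handwheel '[[[0,0,0],[0,0,0.003],0],[[0,0,0],[0,0,0.006],0],[[0,0,0],[0,0,0.009],0],[[0,0,0],[0,0,0.011],0],[[0,0,0],[0,0,0.012],0],[[0,0,0],[0,0,0.012],0],[[0,0,0],[0,0,0.012],0],[[0,0,0],[0,0,0.012],0]]'|sed -n '2p;4p'
```

```text
tool_pos: [651.9, 29.8, 72.7]
contact_force: [-0.0, 0.2, -4.5]
tool_pos: [652.1, 29.8, 61.0]
contact_force: [-0.6, -0.2, -4.5]
```

Clear around the hub. Now I'll feel for the flange.

```bash
for i in 1 2; do python3 -m handwheel '[[[0,0,0],[0,0,0.001],0],[[0,0,0],[0,0,0.001],0],[[0,0,0],[0,0,0.001],0]]' | sed -n '2p;4p'; done;for i in 1 2; do python3 -m handwheel '[[[0,0,0],[0,0,0.0005],0],[[0,0,0],[0,0,0.0005],0],[[0,0,0],[0,0,0.0005],0]]' | sed -n '2p;4p'; done
```

```text
tool_pos: [652.0, 29.8, 59.8]
contact_force: [-0.4, 0.5, -4.1]
tool_pos: [652.0, 29.8, 58.8]
contact_force: [-0.4, 0.2, -3.4]
tool_pos: [652.0, 29.8, 58.3]
contact_force: [0.3, -0.2, -4.2]
tool_pos: [652.0, 29.8, 57.8]
contact_force: [0.4, -0.3, -4.8]
```

```bash
for i in 1 2; do python3 -m handwheel '[[[0,0,0],[0,0,0.0005],0],[[0,0,0],[0,0,0.0005],0],[[0,0,0],[0,0,0.0005],0]]' | sed -n '2p;4p'; done
```

```text
tool_pos: [652.0, 29.8, 57.3]
contact_force: [0.8, -0.1, -5.2]
tool_pos: [652.1, 29.8, 57.2]
contact_force: [-1.5, 0.1, -0.7]
```

```bash
python3 -m handwheel '[[[0,0,0],[0,0,0.0002],0.85],[[0,0,0],[0,0,0.0002],0.85],[[0,0,0],[0,0,0.0002],0.85],[[0,0,0],[0,0,0.0002],0.85],[[0,0,0],[0,0,0.0002],0.85],[[0,0,0],[0,0,-0.02],0.85],[[0,0,0],[0,0,-0.06],0.85],[[0,0,0],[0,0,-0.1],0.85],[[0,0,0],[0,0,-0.14],0.85],[[0,0,0],[0,0,-0.14],0.85]]'; python3 go.py 445 265 200 12.4
```

```text
time: 22.55
tool_pos: [654.7, 29.6, 204.0]
tcp_rot: [3.138, -0.014, 0.218]
contact_force: [1.1, -0.3, -0.2]
grip_width: 77.8
finger_force: 0.0
turn [ 0.21 -0.78  0.1 ] shift [-0.1539 -0.2752  0.0009] q [-0.07  0.59  1.17  0.    1.36  1.28]
```

```bash
python3 -m handwheel '[[[0,0,0],[-0.022,-0.039,0],0.85],[[0,0,0],[-0.044,-0.079,0],0.85],[[0,0,0],[-0.066,-0.118,0],0.85],[[0,0,0],[-0.088,-0.157,0],0.85],[[0,0,0],[-0.11,-0.197,0],0.85],[[0,0,0],[-0.132,-0.236,0],0.85],[[0,0,0],[-0.154,-0.275,0],0.85],[[0,0,0],[-0.154,-0.275,0],0.85],[[0,0,0],[-0.154,-0.275,0],0.85],[[0,0,0],[-0.154,-0.275,0],0.85]]'
python3 - <<'E'
from h import *
np.set_printoptions(suppress=True,precision=2)
o=get_obs();p=o['tool_pos'];print(p,o['tcp_rot'])
c=cap('wrist');cv2.imwrite('pics/w4.png',c['image'][:,:,::-1]);P=pts(c);Z=P[...,2];d=c['depth']>0
hsv=cv2.cvtColor(c['image'],cv2.COLOR_RGB2HSV);v,u=np.mgrid[:384,:512];H,S,V=[hsv[...,i].astype(int) for i in range(3)]
m=((H<8)|(H>170))&(S>120)&(V>40)&d&(v<230)
k,l,st,ce=cv2.connectedComponentsWithStats(m.astype(np.uint8))
for i in range(1,k):
    if st[i,4]<80: continue
    q=P[l==i];zt=np.percentile(q[:,2],90);t=q[q[:,2]>zt-3];print(st[i],zt,'rect',cv2.minAreaRect(t[:,:2].astype(np.float32)),t.mean(0))
E
```

```text
time: 23.55
tool_pos: [442.5, 264.3, 196.4]
tcp_rot: [3.141, -0.002, 0.218]
contact_force: [0.8, -1.4, 0.4]
grip_width: 78.5
finger_force: 0.0
[442.54 264.35 196.39] [ 3.14 -0.    0.22]
[   0   40  139  155 5016] 39.69088786552814 rect ((457.8067932128906, 452.7880554199219), (126.9654769897461, 83.16007995605469), 28.393585205078125) [464.22 447.93  38.71]
[228  94  29  45 690] 55.89037316531797 rect ((498.5372314453125, 289.05987548828125), (13.969911575317383, 37.615135192871094), 80.68631744384766) [499.   288.94  54.92]
```

View pics/w4.png

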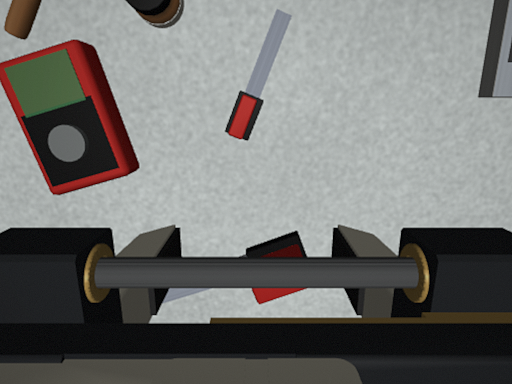

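The wrist view shows the small gauge grip at (243,117), which is (498.5,289), with yaw about -9.3°. The blade points up and to the right, with its tip at (283,12). The decoy is behind the fingers at (278,265).

```bash
python3 - <<'E'
from h import *
c=load('wrist');t=ray(c,283,12,2.5)[:2];print('tip',t,np.linalg.norm(t-[498.5,289.1]),np.degrees(np.arctan2(*(t-[498.5,289.1])[::-1])))
E
python3 go.py 498.6 289 70 -9.3
```

```text
tip [601.65154668 272.42736885] 104.49027807511133 -9.18144817609935
turn [ 0.   -0.11 21.72] shift [ 0.0597 -0.0123  0.1265] q [ 0.39  0.35  1.6  -0.    1.19  1.74]
```

```bash
python3 -m handwheel '[[[0,0,7.5],[0.03,-0.006,0.01],0.5],[[0,0,15],[0.0597,-0.0123,0.03],0.5],[[0,0,21.7],[0.0597,-0.0123,0.06],0.5],[[0,0,21.7],[0.0597,-0.0123,0.09],0.5],[[0,0,21.7],[0.0597,-0.0123,0.115],0.5],[[0,0,21.7],[0.0597,-0.0123,0.1265],0.5],[[0,0,21.7],[0.0597,-0.0123,0.1265],0.5],[[0,0,21.7],[0.0597,-0.0123,0.1265],0.5],[[0,0,21.7],[0.0597,-0.0123,0.1265],0.5],[[0,0,21.7],[0.0597,-0.0123,0.1265],0.5]]'; python3 go.py 498.6 289 15 -9.2
```

```text
time: 24.6
tool_pos: [498.5, 290.2, 71.5]
tcp_rot: [-3.14, -0.004, -0.161]
contact_force: [-0.7, 1.0, -0.3]
grip_width: 45.9
finger_force: 0.0
turn [-0.11 -0.22 -0.01] shift [0.0001 0.0012 0.0565] q [ 0.39  0.59  1.58 -0.    0.97  2.13]
```

```bash
python3 -m handwheel '[[[0,0,0],[0,0.0012,0.01],0.5],[[0,0,0],[0,0.0012,0.03],0.5],[[0,0,0],[0,0.0012,0.045],0.5],[[0,0,0],[0,0.0012,0.055],0.5],[[0,0,0],[0,0.0012,0.055],0.5],[[0,0,0],[0,0.0012,0.055],0.5],[[0,0,0],[0,0.0012,0.055],0.5],[[0,0,0],[0,0.0012,0.055],0.5]]'; python3 -m handwheel '[[[0,0,0],[0,0,0],0],[[0,0,0],[0,0,0],0],[[0,0,0],[0,0,0],0],[[0,0,0],[0,0,0],0],[[0,0,0],[0,0,0],0],[[0,0,0],[0,0,0],0],[[0,0,0],[0,0,0],0],[[0,0,0],[0,0,0],0]]'; python3 go.py 498.6 289 15 -9.2
```

```text
time: 25.4
tool_pos: [498.1, 288.9, 15.9]
tcp_rot: [-3.14, -0.003, -0.161]
contact_force: [-0.8, -0.1, -0.5]
grip_width: 45.9
finger_force: 0.0
time: 26.2
tool_pos: [497.7, 288.8, 15.2]
tcp_rot: [-3.141, -0.002, -0.161]
contact_force: [0.2, -0.5, 1.0]
grip_width: 14.0
finger_force: 30.0
turn [-0.03 -0.1  -0.  ] shift [ 0.0009 -0.0004  0.0002] q [ 0.39  0.67  1.62 -0.    0.85  2.12]
```

```bash
python3 -m handwheel '[[[0,0,0],[0,0,-0.01],0],[[0,0,0],[0,0,-0.04],0],[[0,0,0],[0,0,-0.08],0],[[0,0,0],[0,0,-0.12],0],[[0,0,0],[0,0,-0.135],0],[[0,0,0],[0,0,-0.135],0]]'; python3 go.py 479.8 -7.6 140 12.45
```

```text
time: 26.8
tool_pos: [498.8, 289.3, 153.6]
tcp_rot: [-3.138, -0.007, -0.161]
contact_force: [0.2, 0.5, -1.8]
grip_width: 13.9
finger_force: 30.0
turn [ -0.14  -0.44 -21.65] shift [0.0286 0.2962 0.0127] q [ 0.39  0.5   1.49 -0.    1.15  2.12]
```

```bash
python3 -m handwheel '[[[0,0,-5],[0.004,0.042,0],0],[[0,0,-10],[0.008,0.085,0],0],[[0,0,-16],[0.012,0.127,0],0],[[0,0,-21.65],[0.016,0.17,0],0],[[0,0,-21.65],[0.02,0.212,0],0],[[0,0,-21.65],[0.024,0.254,0],0],[[0,0,-21.65],[0.0286,0.2962,0],0],[[0,0,-21.65],[0.0286,0.2962,0.0],0],[[0,0,-21.65],[0.0286,0.2962,0],0],[[0,0,-21.65],[0.0286,0.2962,0],0]]'; python3 go.py 479.8 -7.6 60 12.45
```

```text
time: 27.8
tool_pos: [477.8, -7.4, 149.4]
tcp_rot: [-3.141, -0.0, 0.218]
contact_force: [-0.9, -0.7, -1.6]
grip_width: 13.7
finger_force: 30.0
turn [-0.05 -0.02  0.02] shift [0.0019 0.0007 0.0894] q [-0.18  0.34  1.76  0.    1.04  1.18]
```

```bash
python3 -m handwheel '[[[0,0,0],[0.001,0.0007,0.03],0],[[0,0,0],[0.002,0.0007,0.06],0],[[0,0,0],[0.002,0.0007,0.08],0],[[0,0,0],[0.002,0.0007,0.09],0],[[0,0,0],[0.002,0.0007,0.09],0],[[0,0,0],[0.002,0.0007,0.09],0],[[0,0,0],[0.002,0.0007,0.09],0],[[0,0,0],[0.002,0.0007,0.09],0],[[0,0,0],[0.002,0.0007,0.09],0]]'
python3 - <<'E'
from h import *
np.set_printoptions(suppress=True,precision=2)
o=get_obs();p=o['tool_pos'];print(p,o['tcp_rot'])
c=cap('wrist');cv2.imwrite('pics/w5.png',c['image'][:,:,::-1])
E
python3 go.py 479.8 -7.6 46.5 12.45
```

```text
time: 28.7
tool_pos: [480.9, -8.6, 60.7]
tcp_rot: [3.141, -0.003, 0.217]
contact_force: [-0.7, 0.9, -2.3]
grip_width: 14.5
finger_force: 30.0
[480.93  -8.58  60.73] [ 3.14 -0.    0.22]
turn [ 0.03 -0.16 -0.01] shift [-0.0008 -0.0012  0.0141] q [-0.18  0.47  1.86  0.    0.81  1.18]
```

View pics/w5.png

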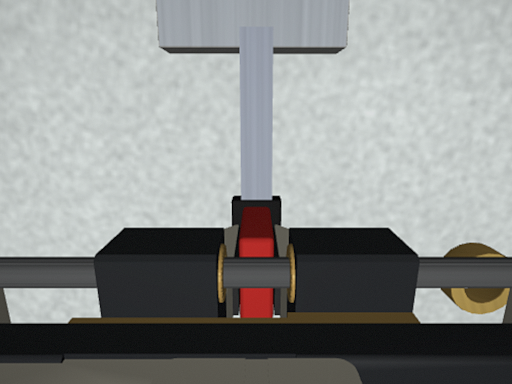

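The blade lies centred and straight over the ledge: blade at columns 240-273, ledge at 158-348. I'll check that it is level and then descend.

```bash
python3 - <<'E'
from h import *
c=load('wrist');P=pts(c)
X=np.array([np.cos(.2173),np.sin(.2173)]);Y=np.array([np.sin(.2173),-np.cos(.2173)])
r=(P[...,:2]-[607.5,20.6]);s=r@X;t=r@Y
a=[];b=[]
for v in range(32,190,12):
    q=np.median(P[v,248:266,2]);a.append(np.median(s[v,248:266]));b.append(q)
k=np.polyfit(a,b,1);print('slope',k[0],'top at s=-25',np.polyval(k,-25),'ty blade',t[40,[242,271]],t[180,[242,271]], 'ledge z',np.median(P[20:40,170:220,2]),'ledge ty',t[40,[160,346]])
E
python3 -m handwheel '[[[0,0,0],[0,-0.0012,0.004],0],[[0,0,0],[0,-0.0012,0.008],0],[[0,0,0],[0,-0.0012,0.012],0],[[0,0,0],[0,-0.0012,0.013],0],[[0,0,0],[0,-0.0012,0.013],0],[[0,0,0],[0,-0.0012,0.013],0],[[0,0,0],[0,-0.0012,0.013],0],[[0,0,0],[0,-0.0012,0.013],0]]'
```

```text
slope -0.08091854952814868 top at s=-25 49.302507824553146 ty blade [-5.09937308  8.68464689] [-5.64740904  9.2156511 ] ledge z 31.13377063518321 ledge ty [-49.23289983  48.84378825]
time: 29.55
tool_pos: [480.4, -7.3, 47.2]
tcp_rot: [3.141, -0.002, 0.217]
contact_force: [0.3, 0.8, -0.9]
grip_width: 13.7
finger_force: 30.0
```

```bash
python3 -m handwheel '[[[0,0,0],[0,0,0.0007],0],[[0,0,0],[0,0,0.0013],0],[[0,0,0],[0,0,0.0013],0],[[0,0,0],[0,0,0.0013],0]]'| sed -n '2p;4p';for i in 1 2; do python3 -m handwheel '[[[0,0,0],[0,0,0.0004],0],[[0,0,0],[0,0,0.0004],0],[[0,0,0],[0,0,0.0004],0],[[0,0,0],[0,0,0.0004],0]]' | sed -n '2p;4p'; done
```

```text
tool_pos: [480.3, -7.3, 45.7]
contact_force: [-0.1, 0.9, -1.6]
tool_pos: [480.3, -7.3, 45.4]
contact_force: [0.1, -0.1, -1.5]
tool_pos: [480.3, -7.3, 45.1]
contact_force: [-0.9, -0.2, 1.1]
```

```bash
python3 -m handwheel '[[[0,0,0],[0.004,0,-0.0003],0],[[0,0,0],[0.009,0,-0.0003],0],[[0,0,0],[0.014,0,-0.0003],0],[[0,0,0],[0.019,0,-0.0003],0],[[0,0,0],[0.024,0,-0.0003],0],[[0,0,0],[0.029,0,-0.0003],0],[[0,0,0],[0.034,0,-0.0003],0],[[0,0,0],[0.038,0,-0.0003],0],[[0,0,0],[0.04,0,-0.0003],0],[[0,0,0],[0.04,0,-0.0003],0],[[0,0,0],[0.04,0,-0.0003],0]]'
cat > s.py <<'E'
from h import *
o=get_obs();p=o['tool_pos'];X=np.array([np.cos(.2173),np.sin(.2173)]);Y=np.array([-X[1],X[0]]);r=p[:2]-[607.5,20.6];f=o['contact_force']
print('t %.1f s %.1f y %.1f z %.1f Fx %.1f Fy %.1f Fz %.1f'%(o['time'],r@X+105.8,r@Y,p[2],f[:2]@X,f[:2]@Y,f[2]),'yaw',o['tcp_rot'].round(3),'M',o['moment'].round(2))
E
python3 s.py
```

```text
time: 31.85
tool_pos: [519.2, 1.3, 45.3]
tcp_rot: [3.142, -0.001, 0.217]
contact_force: [-0.2, -1.4, -0.4]
grip_width: 13.4
finger_force: 30.0
t 31.9 s 15.4 y 0.2 z 45.3 Fx -0.5 Fy -1.4 Fz -0.4 yaw [ 3.142e+00 -1.000e-03  2.170e-01] M [0.04 0.03 0.02]
```

```bash
for i in 1 2 3 4; do python3 -m handwheel '[[[0,0,0],[0.001,0,0],0],[[0,0,0],[0.002,0,0],0],[[0,0,0],[0.002,0,0],0],[[0,0,0],[0.002,0,0],0]]'>/dev/null; python3 s.py;done
```

```text
t 32.2 s 17.6 y 0.1 z 45.4 Fx 0.3 Fy 0.7 Fz -0.8 yaw [ 3.141e+00 -2.000e-03  2.170e-01] M [0.04 0.   0.01]
t 32.6 s 19.6 y 0.2 z 45.4 Fx 0.0 Fy 0.1 Fz -0.4 yaw [ 3.141e+00 -2.000e-03  2.170e-01] M [0.01 0.04 0.05]
t 33.0 s 21.6 y 0.2 z 45.3 Fx -0.4 Fy -0.4 Fz -0.6 yaw [ 3.142e+00 -2.000e-03  2.170e-01] M [-0.03 -0.03  0.01]
t 33.5 s 23.6 y 0.1 z 45.3 Fx 0.1 Fy 0.1 Fz -1.4 yaw [ 3.141e+00 -2.000e-03  2.170e-01] M [ 0.01 -0.02  0.01]
```

```bash
for i in 1 2 3 4; do python3 -m handwheel '[[[0,0,0],[0.001,0,0],0],[[0,0,0],[0.0015,0,0],0],[[0,0,0],[0.0015,0,0],0],[[0,0,0],[0.0015,0,0],0]]'>/dev/null; python3 s.py;done
```

```text
t 33.9 s 25.1 y 0.2 z 45.3 Fx -0.9 Fy -0.2 Fz -1.1 yaw [ 3.142e+00 -2.000e-03  2.170e-01] M [-0.05  0.03  0.01]
t 34.2 s 26.3 y 0.2 z 45.3 Fx -1.8 Fy -0.5 Fz -1.7 yaw [-3.142e+00 -1.000e-03  2.170e-01] M [-0.05  0.27 -0.  ]
t 34.6 s 27.3 y 0.3 z 45.3 Fx -6.1 Fy 0.3 Fz 0.9 yaw [-3.141 -0.     0.217] M [-0.14  0.69  0.01]
t 35.0 s 27.9 y 0.4 z 45.3 Fx -9.5 Fy -0.9 Fz 4.7 yaw [-3.141e+00  2.000e-03  2.170e-01] M [-0.27  1.04 -0.01]
```

Contact came at s≈26 mm, which matches the estimated gap of about 4.7 mm. I'll advance a little more until the force levels off.

```bash
for i in 1 2 3; do python3 -m handwheel '[[[0,0,0],[0.001,0,0],0],[[0,0,0],[0.0015,0,0],0],[[0,0,0],[0.0015,0,0],0],[[0,0,0],[0.0015,0,0],0]]'>/dev/null; python3 s.py;done
```

```text
t 35.5 s 28.6 y 0.5 z 45.3 Fx -12.5 Fy -0.1 Fz 7.1 yaw [-3.141e+00  3.000e-03  2.170e-01] M [-0.3   1.5   0.01]
t 35.9 s 29.9 y 0.6 z 45.2 Fx -13.1 Fy -0.6 Fz 6.6 yaw [-3.141  0.004  0.217] M [-0.36  1.56  0.01]
t 36.2 s 31.4 y 0.6 z 45.3 Fx -12.2 Fy 0.4 Fz 7.5 yaw [-3.141  0.004  0.218] M [-0.36  1.49  0.05]
```

```bash
cat > lv.py <<'E'
from h import *
import sys
c=cap('wrist');cv2.imwrite('pics/%s.png'%sys.argv[1],c['image'][:,:,::-1]);P=pts(c);d=c['depth']>0
X=np.array([np.cos(.2173),np.sin(.2173)]);Y=np.array([-X[1],X[0]])
r=(P[...,:2]-[607.5,20.6]);s=r@X;t=r@Y;Z=P[...,2]
def fit(m):
    A=np.c_[s[m],t[m],np.ones(m.sum())];k=np.linalg.lstsq(A,Z[m],rcond=None)[0];return k.round(4),m.sum(),np.median(Z[m]).round(2)
b=d&(abs(t)<6)&(s>-50)&(s<-4)&(Z>30)&(Z<46);print('blade',fit(b))
print('ledge',fit(d&(abs(t)>14)&(abs(t)<45)&(s>-26)&(s<-6)&(Z>27)&(Z<36)))
print('platen',fit(d&(abs(t)<40)&(s>4)&(s<14)&(Z>46)&(Z<56)))
w=d&(Z>70)&(Z<90)&(abs(t)<29)&(s>15)&(s<75);print('weight top',np.median(Z[w]),w.sum())
E
python3 lv.py w6; python3 s.py
```

```text
blade (array([-8.08000e-02,  4.40000e-03,  3.61442e+01]), np.int64(2200), np.float64(38.31))
ledge (array([-3.5000e-03,  1.3000e-03,  3.1096e+01]), np.int64(4695), np.float64(31.13))
platen (array([-1.50000e-03,  2.00000e-04,  4.99071e+01]), np.int64(4362), np.float64(49.89))
weight top 79.65750118068722 4955
t 36.3 s 31.4 y 0.6 z 45.2 Fx -13.2 Fy -0.6 Fz 6.4 yaw [-3.141  0.004  0.218] M [-0.28  1.53  0.03]
```

View pics/w6.png

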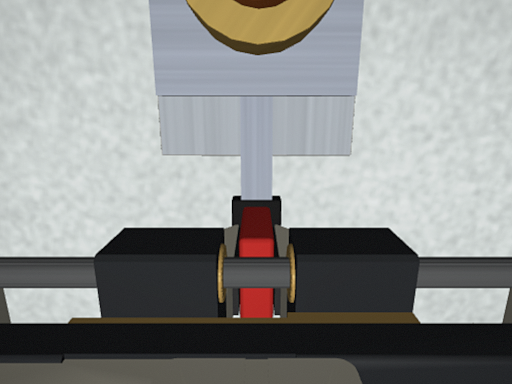

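The blade is level on the ledge and centred at (256,125). The ring lies flat on the flange, and the platen is lifted about 0.3–0.4 mm. I'll hold for a second and check that nothing moves.

```bash
python3 -m handwheel '[[[0,0,0],[0,0,-0.0002],0],[[0,0,0],[0,0,-0.0002],0],[[0,0,0],[0,0,-0.0002],0],[[0,0,0],[0,0,-0.0002],0],[[0,0,0],[0,0,-0.0002],0]]'; python3 s.py; python3 -m handwheel '[[[0,0,0],[0,0,0],0],[[0,0,0],[0,0,0],0],[[0,0,0],[0,0,0],0],[[0,0,0],[0,0,0],0],[[0,0,0],[0,0,0],0],[[0,0,0],[0,0,0],0],[[0,0,0],[0,0,0],0],[[0,0,0],[0,0,0],0]]'>/dev/null; python3 s.py; python3 lv.py w7
```

```text
time: 36.8
tool_pos: [534.7, 5.2, 45.3]
tcp_rot: [-3.14, 0.004, 0.217]
contact_force: [-11.2, -3.1, 5.7]
grip_width: 13.4
finger_force: 30.0
t 36.8 s 31.4 y 0.6 z 45.3 Fx -11.6 Fy -0.6 Fz 5.7 yaw [-3.14   0.004  0.217] M [-0.3   1.44  0.02]
t 37.6 s 31.4 y 0.6 z 45.3 Fx -12.9 Fy -0.2 Fz 6.3 yaw [-3.141  0.004  0.218] M [-0.34  1.51  0.02]
blade (array([-8.28000e-02, -3.20000e-03,  3.61068e+01]), np.int64(2196), np.float64(38.3))
ledge (array([-5.00000e-04,  6.00000e-04,  3.11441e+01]), np.int64(4692), np.float64(31.16))
platen (array([-4.20000e-03, -2.00000e-04,  4.99502e+01]), np.int64(4355), np.float64(49.9))
weight top 79.66884288499597 4977
```

Stable and still, so I'm handing it in.

```bash
python3 -c "from plant import close_job; print(close_job())"
```

```text
the job is handed in; nothing more can be done
None
```

The job is handed in (no verdict came back): the spacer and ring are seated on the jig, and the gauge is held level and centred about 31 mm into the gap, dragging at about 12 N with the upper plate lifted about 0.3–0.4 mm.

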